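# Fit the bayonet filler cap on the gearbox housing and hold it home

## Task

Fit the black bayonet filler cap (the one with the bar grip) into the neck of the gearbox housing: lower its two lugs through the neck's two slots, push it down against the spring, and turn it a quarter turn clockwise (seen from above) to its stop. Finish while still holding the cap, pressed fully down so that its flange sits flush on the neck for the leak test; do not let go, and leave the other things on the bench where they are.

Things in the scene. Friction and masses are not known exactly. Their poses are not given: they have to be found in the camera images.
- cap_grip (a point): Centre of the bar grip on top of the loose black filler cap, which stands upright on the bench (63 mm tall, about 0.12 kg). The bar is 46 mm long (along x), 16 wide (y), 34 high; this point is half-way up it, 17 mm below the cap's top, 17 above the flange's top, 24 above the flange's underside, 46 above the cap's foot. z up. A half turn gives the same cap.
- cap_foot (a point): Lowest point of the same cap, on its axis; same axes. Above it: a round shank 34 mm in diameter, 22 long (lowest 4 mm tapered), then the round flange, 62 mm in diameter, 7 thick. Two opposite lugs stick out of the shank along x, parallel to the bar: 50 mm over both tips, 9 wide, 7 thick, from 3 to 10 mm above the foot.
- cap_lug (a point): Tip of one of the cap's two lugs (the one at +x), half-way up the lug: 25 mm from the cap's axis, 6.5 mm above its foot; same axes as cap_grip.
- neck_mouth (a point): Centre of the top rim of the round filler neck (69 mm outside diameter, rim 90 mm above the bench) on the aluminium gearbox housing, fixed to the bench. z up. In the rim: a hole 38 mm in diameter, widened by two opposite slots along x, 15 mm wide, 57 mm over both ends. Fully home, the cap's flange rests on this rim.
- neck_under (a point): Underside of the slotted 8 mm top plate of the neck, on its axis; same axes. Below it the lugs turn, only clockwise seen from above, from the slots (along x) to stops at about 95 degrees (lugs along y). With the cap fully home the lugs' tops are 4 mm below it, so a turned cap that is let go rises 4 mm and hangs there locked.
- plunger (a joint): Spring plunger inside the neck: how far its round steel top is pushed down, in m. 0 at rest (8 mm below the rim); the cap's lowest point meets it while the lugs are in the slots; 0.014 when the cap is fully home; about 0.010 when the lugs are level with the underside of the top plate. It pushes back with about 4 N at 0 and 10 N at 0.014.
- plug_center (a point): Bystander: a smaller round black plug with a round knob, 44 mm diameter, 45 mm tall, standing loose on the bench; this is its centre. Do not disturb.
- bearing_center (a point): Bystander: a loose steel bearing ring, 68 mm outside diameter, 36 mm hole, 16 mm tall, lying on the bench; this is its centre. Do not disturb.
- wrench_grip (a point): Bystander: the middle of the handle of a loose steel wrench, 190 mm long, lying on the bench. Do not disturb.
Things that resemble listed ones, but are neither listed nor needed, are in the scene too. Leave any blue look-alike of the part that bears cap_grip alone.

How it is judged (in metres and radians):
On the way, in this order (a step that is already met when the one before it is completed fails the run):
1. the cap is lifted clear of the bench (height (world z) of cap_grip above 0.1 m), for 0.1 s.
2. the cap is pushed in through the slots against the spring, not yet turned (value of joint plunger above 0.0075 m and angle between the x axis of cap_grip and the x axis of neck_mouth, either way round below 0.3 rad and horizontal distance between cap_grip and neck_mouth below 0.006 m), for 0.05 s.
At the end, for the whole second after the job is handed in: Cap in the neck, a quarter turn from the slots (within 17 degrees), flange on the rim within 1.8 mm (plunger pushed over 12.2 mm; locked and let go it stands at 10 mm), centred within 5 mm, upright within 0.1 rad, at rest, fingers still bearing on it with over 2 N (value of joint plunger above 0.0122 m and z of cap_grip in the frame of neck_mouth below 0.0258 m and horizontal distance between cap_grip and neck_mouth below 0.005 m and angle between cap_grip's own z axis and vertical below 0.1 rad and angle between the x axis of cap_grip and the y axis of neck_mouth, either way round below 0.3 rad and contact force between the fingers and cap above 2 N and linear speed of cap below 0.02 m/s); the arm keeps its last pose, push and grip.
It fails at once if the plug, the bearing ring or the wrench is moved more than 30 mm (distance of any of plug_center, bearing_center, wrench_grip from where it was at the start of the episode above 0.03 m).
It fails at once if the cap is turned anticlockwise in the neck by more than about 30 degrees, or forced as far past its end stop (horizontal distance between cap_foot and neck_mouth below 0.008 m and z of cap_foot in the frame of neck_mouth below -0.01 m and ((x of cap_lug in the frame of neck_mouth above 0.012 m and y of cap_lug in the frame of neck_mouth above 0.012 m) or (x of cap_lug in the frame of neck_mouth below -0.012 m and y of cap_lug in the frame of neck_mouth below -0.012 m))).
It also fails if it takes over 48 s, if anything falls off the work surface, if the arm or the gripper's body presses on something with over 40 N, if the wrist force passes 120 N, or if a joint passes its speed limit or range.

## Robot

A 6-joint arm with a two-finger parallel gripper is mounted at the origin on the work surface. World frame = base frame: x ahead of the robot, y to its left, z up, the work surface at z = 0. Lengths are in mm, angles in rad, forces in N, time in s.
With the tool pointing down it reaches from about 275 to 1000 mm from the base axis. Payload 8.4 kg.
Tool frame: the origin (TCP) lies at the very end of the fingers, on their centre line; the grasp point (between the pads) lies 19 mm behind it (r.pinch_z is the distance from the TCP to the grasp point, in mm); z points along the fingers, y is the direction in which the jaws open and shut (so a half turn about z gives the same grasp; the last joint's range is limited). The gripper opens to 85 mm and grips with 20 to 120 N. Pads are 22 mm wide; open, the fingers measure 114 mm over their backs; the gripper's body (76 mm by 85 mm) begins 54 mm behind the grasp point. The pads swing forward as they close: fully open they stand 13 mm farther back than shut.
Start: joints at [-0.002, 0.353, 1.633, -0, 1.155, -0.002], TCP at [625.002, -0, 231.281] pointing down, gripper open.
Joint ranges: [-2.63, 2.63], [-0.92, 2.1], [0.06, 2.66], [-1.3, 4.44], [0, 2.69], [-3.02, 3.02]. Speed limits (rad/s): [2.22, 2.22, 2.79, 3.14, 3.14, 3.14].

## Interface

Orientations are given as [roll, pitch, yaw] about the fixed x, y, z axes, in that order (R = Rz(yaw) Ry(pitch) Rx(roll)).
In Python, from rig import r, optics gives the robot as it stands.
- The arm moves only by the shell command python3 -m creep 'ROWS' [FORCE]. ROWS is JSON, a list of rows, each an object with "dp": the shift along the tool's x, y, z in mm, a list of three; "angular": the turn, a rotation vector about the tool's x, y, z in rad, a list of three; "fingers": the finger opening in mm, from 0 to 85.4. In form: [{"dp": [dx, dy, dz], "angular": [wx, wy, wz], "fingers": fingers}, ...]. A call has 1 to 5 rows; each row is the pose to reach, as a shift and turn from the pose commanded when the call began, along the tool's axes at that moment; what a row does not reach only later rows make up. A row lasts 1/12 s, in which the tool goes at most 41.7 mm and 7.16 degrees, less where a joint would pass 70% of its speed; a pose out of reach is approached as far as the arm can. A call with a gripper value outside its range is refused whole. The fingers move at their own pace and stop on an object; FORCE is the grip in N (left out, the last holds). Time passes only in rows, so rows that repeat a pose let the fingers close. It gives the time, the measured TCP pose, the force and the opening at its end, in the units of the state.
- r.sense(): the state, without advancing time (a new reading comes with each control period).
- optics.grab_frame(name): name is "scene" or "side" or "wrist"; returns the picture (420x560x3 uint8, blue, green, red); there is no depth.
- optics.camera_params(name): a dict with "fx", "fy", "cx", "cy" (pixels), "eye" and "rotation" of the camera in the world; the wrist camera has in their place "T_tool_cam" (4x4, takes a point from camera to tool coordinates, whose origin is the TCP and whose axes are the flange's). Camera axes: x right, y up, looking along -z (the intrinsics and any distortion apply to the point x, -y, -z); pixel columns grow to the right and rows downward; lengths in mm; the calibration is good to about 2 mm. A picture is of the moment at which its call begins: read the wrist's pose just before it. camera_params takes no time and is no camera call.
- r.sign_off(): hands the job in, once; it reports no verdict.
The state is a dict: "clock": time; "qpos": joint angles; "qvel": joint speeds; "joint_efforts": joint torques, N m; "eef_pos": TCP position; "tcp_rot": TCP orientation; "contact_force": force on the tool from outside, world axes, zero at the start; "wrist_torque": the same for the moment, N m; "opening": opening from 0.0 (shut) to 1.0 (fully open).
Only numpy, scipy, OpenCV 4.12 (cv2) and the standard library are available. Lean on these libraries where they do the work, as an engineer would, in place of code of your own. Each camera call takes 0.05 s, during which the arm holds its last target.

## Working session

There is one attempt and no reset: what is moved stays moved. The work goes in short steps, Python scripts to look and compute and a shell command to move; the robot and the scene stay as the last step left them, time stands still between calls to the robot, and variables do not carry over. Pictures are saved under pics/ and viewed, and the job is handed in when it is done.

```bash
ls; mkdir -p pics; python3 - <<'E'
from rig import r, optics
import cv2
print(r.sense())
for n in ("scene","side","wrist"):
    cv2.imwrite(f"pics/{n}0.png",optics.grab_frame(n)); print(n,optics.camera_params(n))
E
```

```text
pics
{'clock': 0.0, 'qpos': array([-2.43462436e-03,  3.53634385e-01,  1.63415442e+00,  1.35730264e-05,
        1.15520642e+00, -2.40526428e-03]), 'qvel': array([-5.54986198e-04, -5.32697354e-05,  3.57823257e-04, -4.41312960e-04,
        4.31948622e-04, -3.57822490e-05]), 'joint_efforts': array([-2.03471049e-03, -6.05236173e+01, -3.42063046e+01, -2.62302356e-04,
        9.48130677e-03,  3.61521288e-06]), 'eef_pos': array([ 6.24510394e+02, -1.61912267e-02,  2.30561601e+02]), 'tcp_rot': array([-3.14019011e+00, -1.57834986e-05,  1.57076147e+00]), 'contact_force': array([0.81112908, 0.27762093, 0.4673372 ]), 'wrist_torque': array([-0.09136549, -0.00832643,  0.04439052]), 'opening': 1.0013294539290403}
scene {'fx': 410.12268028893067, 'fy': 410.12268028893067, 'cx': 285.1761110743473, 'cy': 211.4389556497158, 'eye': array([1015.06639451, -343.20668038,  875.70643177]), 'rotation': array([0.57767553, 0.00127128, 0.94971507])}
side {'fx': 440.03283429166277, 'fy': 440.03283429166277, 'cx': 283.0333751029969, 'cy': 205.45842431804107, 'eye': array([521.49457959, 785.35183259, 547.23812093]), 'rotation': array([ 1.08232726e+00, -6.48813399e-04, -3.04909953e+00])}
wrist {'fx': 314.697968644904, 'fy': 314.697968644904, 'cx': 277.2577521062606, 'cy': 210.6077272440054, 'T_tool_cam': array([[-1.25391823e-04,  9.45943129e-01,  3.24332515e-01,
         8.33891309e+01],
       [ 9.99999983e-01,  1.62503179e-04, -8.73392076e-05,
        -5.51710403e-02],
       [-1.35322988e-04,  3.24332498e-01, -9.45943134e-01,
        -1.42685580e+02],
       [ 0.00000000e+00,  0.00000000e+00,  0.00000000e+00,
         1.00000000e+00]])}
```

View pics/scene0.png

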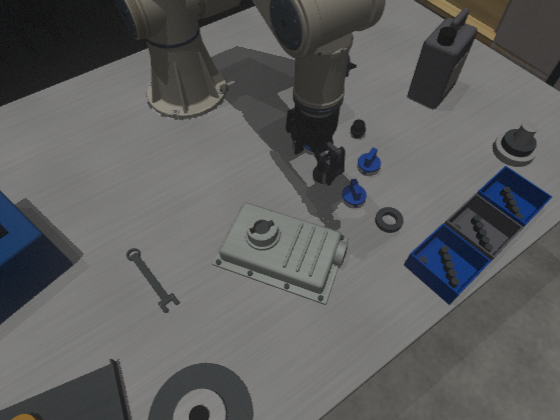

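View pics/side0.png

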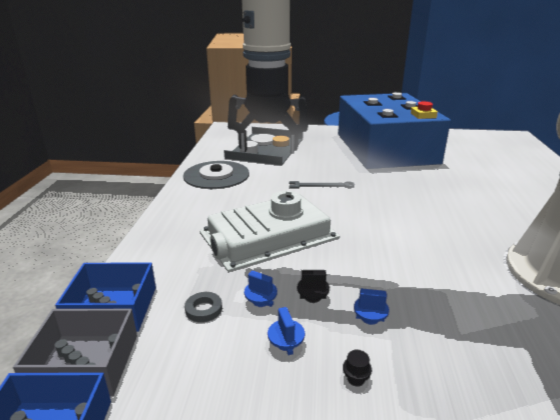

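View pics/wrist0.png

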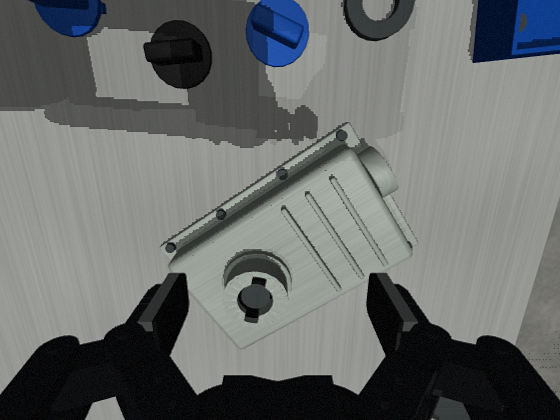

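```bash
cat > h.py <<'E'
import numpy as np, cv2
from scipy.spatial.transform import Rotation as R
from rig import r, optics
def cam(n,s=None):
    p=optics.camera_params(n)
    K=np.array([[p['fx'],0,p['cx']],[0,p['fy'],p['cy']],[0,0,1]])
    if n=='wrist':
        s=s or r.sense()
        T=np.eye(4);T[:3,:3]=R.from_euler('xyz',s['tcp_rot']).as_matrix();T[:3,3]=s['eef_pos']
        T=T@p['T_tool_cam']; return K,T[:3,:3],T[:3,3]
    return K,R.from_euler('xyz',p['rotation']).as_matrix(),np.array(p['eye'])
def onz(c,uv,z):
    K,M,e=c
    d=np.linalg.solve(K,[uv[0],uv[1],1.0]); d=M@(d*[1,-1,-1])
    return e+d*(z-e[2])/d[2]
def proj(c,P):
    K,M,e=c
    q=M.T@(np.asarray(P,float)-e); q=q*[1,-1,-1]; q=K@q; return q[:2]/q[2]
def crop(img,u,v,w,h,f,name):
    x=img[max(0,v-h):v+h,max(0,u-w):u+w]; cv2.imwrite('pics/'+name,cv2.resize(x,None,fx=f,fy=f,interpolation=cv2.INTER_CUBIC))
E
python3 - <<'E'
from h import *
c=cam('wrist')
print('neck',onz(c,(257,297),90),'cap top',onz(c,(173,52),63), 'flange',onz(c,(180,54),29))
s=cam('scene');print(onz(s,(263,230),90)); t=cam('side');print('side',onz(t,(287,200),90),onz(t,(313,272),63))
for n in('scene','side'): print(n,proj(cam(n),onz(c,(257,297),90)),proj(cam(n),onz(c,(180,54),29)))
w=cv2.imread('pics/wrist0.png');crop(w,257,290,70,60,5,'neck.png');crop(w,180,54,60,54,5,'cap.png')
w=cv2.imread('pics/side0.png');crop(w,310,250,70,70,5,'sidez.png')
E
```

```text
neck [ 603.19507667 -109.78804686   90.        ] cap top [531.7638734  126.07459669  63.        ] flange [528.31024758 128.96476827  29.        ]
[ 609.29527683 -114.66572882   90.        ]
side [594.14907957 -98.50118394  90.        ] [526.96255114 130.65764337  63.        ]
scene [263.28999952 226.98604376] [324.00596743 173.49270754]
side [283.48215304 197.58300408] [311.71190416 286.21503845]
```

View pics/neck.png

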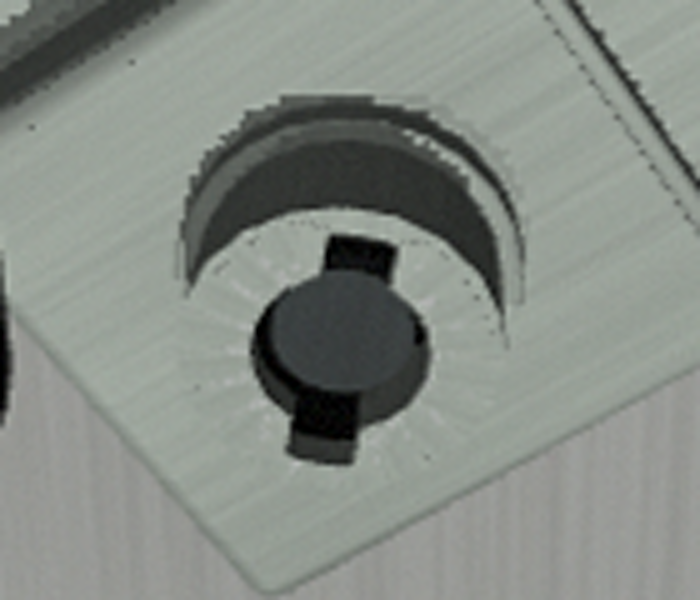

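View pics/cap.png

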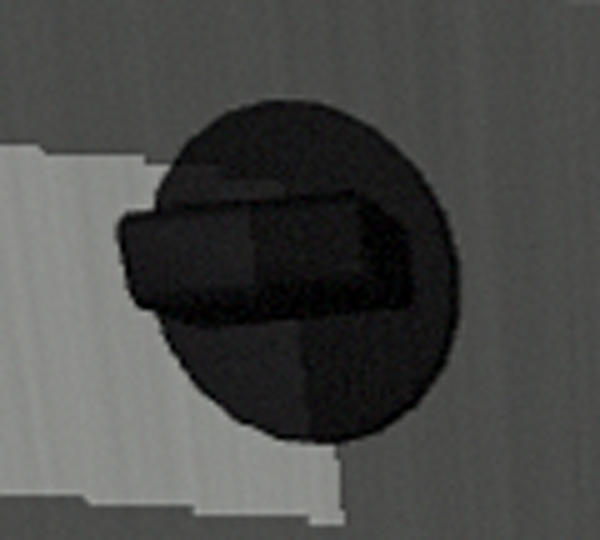

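View pics/sidez.png

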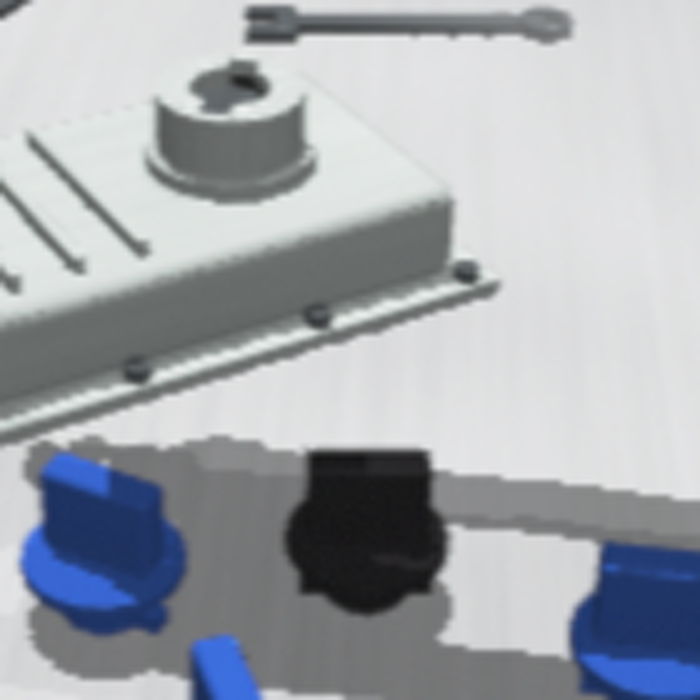

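```bash
python3 - <<'E'
from h import *
c=cam('wrist')
o=np.array([187,230])
f=lambda u,v:onz(c,o+np.array([u,v])/5,90)
print('hole',f(340,348),'diam x',f(250,348)[0],f(430,348)[0])
a,b=f(362,237),f(322,463);d=a-b;print('slot',(a+b)/2,np.hypot(d[0],d[1]),np.degrees(np.arctan2(d[1],d[0])))
o=np.array([120,0])
g=lambda u,v,z:onz(c,o+np.array([u,v])/5,z)
P=[g(118,212,63),g(355,190,63),g(375,285,63),g(140,308,63)]
for i in range(4):
    d=P[(i+1)%4]-P[i];print(P[i][:2].round(1),np.hypot(*d[:2]).round(1),np.degrees(np.arctan2(d[1],d[0])).round(1))
print(np.mean(P,0))
print('flange l/r/t/b',g(155,270,29),g(460,270,29),g(285,100,29),g(320,442,29))
t=cam('side')
for n,uv in dict(b1=(261,293),b2=(372,308),b3=(287,335),plug=(357,372),cap=(313,290),bear=(203,306)).items(): print(n,onz(t,uv,22)[:2].round(0))
print(proj(c,r.sense()['eef_pos']))
E
```

```text
hole [ 601.01884852 -112.98843969   90.        ] diam x 582.0361627088552 619.9993660163502
slot [ 601.29693468 -114.24501437   90.        ] 56.732116465009206 80.14268440798742
[506.7 133.7] 42.2 4.7
[548.8 137.2] 15.3 -81.6
[551. 122.] 42.7 -175.0
[508.5 118.3] 15.5 96.8
[528.7250625  127.80408427  63.        ]
flange l/r/t/b [499.6302236  128.97137725  29.        ] [559.95244473 128.95747669  29.        ] [528.38803196 158.38958455  29.        ] [529.211917    97.23575959  29.        ]
b1 [621. 149.]
b2 [420. 171.]
b3 [564. 250.]
plug [454. 316.]
cap [526. 131.]
bear [719. 194.]
[277.34771978 273.93607416]
```

```bash
python3 -m creep '[{"dp":[40,-30,15],"angular":[0,0,0],"fingers":60},{"dp":[64,-48,30],"angular":[0,0,0.1],"fingers":50},{"dp":[96,-72,45],"angular":[0,0,0.2],"fingers":45},{"dp":[118,-90,60],"angular":[0,0,0.3],"fingers":45},{"dp":[128,-96,70],"angular":[0,0,0.4],"fingers":45}]' 60
```

```text
clock: 0.57
eef_pos: [525.0, 130.1, 159.5]
tcp_rot: [-3.138, 0.001, 1.167]
contact_force: [0.8, 0.7, 0.2]
opening: 0.534
```

```bash
python3 -m creep '[{"dp":[0,0,0],"angular":[0,0,0.12],"fingers":45},{"dp":[0,0,0],"angular":[0,0,0.24],"fingers":45},{"dp":[0,0,0],"angular":[0,0,0.36],"fingers":45},{"dp":[0,0,0],"angular":[0,0,0.48],"fingers":45},{"dp":[0,0,0],"angular":[0,0,0.6],"fingers":45}]'
python3 -m creep '[{"dp":[0,0,0],"angular":[0,0,0.12],"fingers":45},{"dp":[0,0,0],"angular":[0,0,0.24],"fingers":45},{"dp":[0,0,0],"angular":[0,0,0.36],"fingers":45},{"dp":[0,0,0],"angular":[0,0,0.484],"fingers":45},{"dp":[0,0,0],"angular":[0,0,0.484],"fingers":45}]'
python3 - <<'E'
from h import *
s=r.sense();print(s); c=cam('wrist',s)
i=optics.grab_frame('wrist');cv2.imwrite('pics/w1.png',i)
print(proj(c,[528.7,128,63]),proj(c,[528.7,128,29]))
E
```

```text
clock: 0.98
eef_pos: [528.8, 128.1, 161.1]
tcp_rot: [-3.141, 0.0, 0.565]
contact_force: [-0.1, -0.3, -0.3]
opening: 0.526
clock: 1.4
eef_pos: [528.8, 128.0, 161.1]
tcp_rot: [3.142, 0.0, 0.081]
contact_force: [0.0, 0.4, -0.1]
opening: 0.529
{'clock': 1.4, 'qpos': array([2.34652933e-01, 3.09106596e-01, 1.87234776e+00, 1.65500690e-05,
       9.60529765e-01, 1.72439707e+00]), 'qvel': array([-5.42787279e-04, -2.80778653e-04,  2.25227686e-04, -7.74230099e-04,
       -1.34378740e-03, -2.39576683e-01]), 'joint_efforts': array([-2.46885711e-04, -5.28237677e+01, -2.96969569e+01,  2.27590390e-03,
        9.24412925e-04,  2.31229663e+00]), 'eef_pos': array([528.8464823 , 127.97137739, 161.11306781]), 'tcp_rot': array([3.14154616e+00, 3.88937461e-04, 8.10426919e-02]), 'contact_force': array([ 0.01828651,  0.36785662, -0.07026986]), 'wrist_torque': array([ 0.03590599, -0.02679267,  0.06200378]), 'opening': 0.5291966348201158}
[276.9244818  211.92889645] [276.96201346 199.68165388]
```

View pics/w1.png

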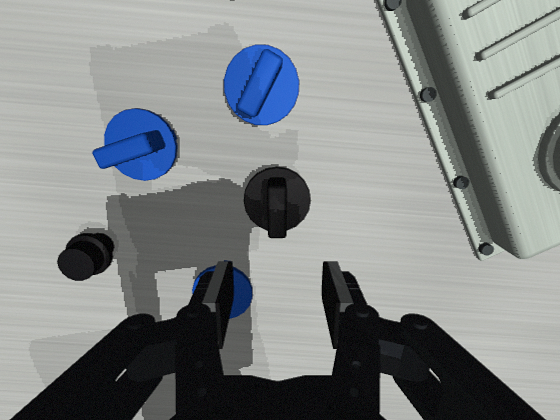

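```bash
python3 - <<'E'
from h import *
i=cv2.imread('pics/w1.png')
i=np.clip(i.astype(float)*2.5,0,255).astype(np.uint8);crop(i,277,202,45,45,6,'w1z.png')
E
```

```text
(no output)
```

View pics/w1z.png

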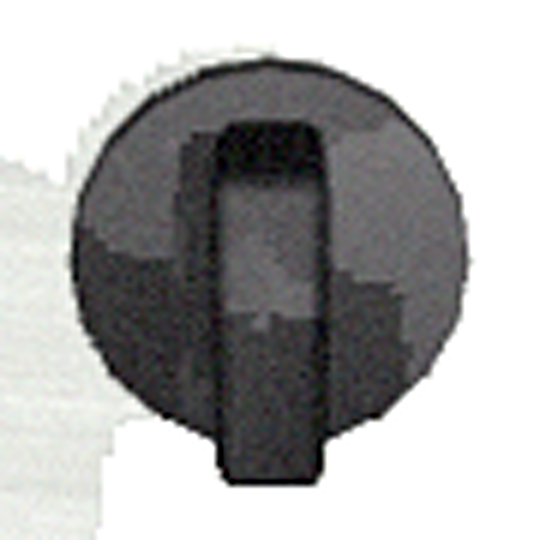

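```bash
python3 -m creep '[{"dp":[0,0,35],"angular":[0,0,0],"fingers":45},{"dp":[0,0,70],"angular":[0,0,0],"fingers":45},{"dp":[0,0,100],"angular":[0,0,0],"fingers":40},{"dp":[0,0,122],"angular":[0,0,0],"fingers":35},{"dp":[0,0,129],"angular":[0,0,0],"fingers":30}]'
python3 -m creep '[{"dp":[0,0,0],"angular":[0,0,0],"fingers":20},{"dp":[0,0,0],"angular":[0,0,0],"fingers":10},{"dp":[0,0,0],"angular":[0,0,0],"fingers":5},{"dp":[0,0,0],"angular":[0,0,0],"fingers":5},{"dp":[0,0,0],"angular":[0,0,0],"fingers":5}]' 70
```

```text
clock: 1.87
eef_pos: [526.7, 127.5, 29.0]
tcp_rot: [3.141, 0.005, 0.091]
contact_force: [-0.5, -0.1, 0.1]
opening: 0.351
clock: 2.28
eef_pos: [529.8, 128.2, 33.5]
tcp_rot: [-3.141, -0.002, 0.087]
contact_force: [0.6, 0.1, -1.2]
opening: 0.175
```

```bash
python3 -m creep '[{"dp":[0,0,-10],"angular":[0,0,0],"fingers":5},{"dp":[0,0,-35],"angular":[0,0,0],"fingers":5},{"dp":[0,0,-70],"angular":[0,0,0],"fingers":5},{"dp":[0,0,-105],"angular":[0,0,0],"fingers":5},{"dp":[0,0,-132],"angular":[0,0,0],"fingers":5}]'
python3 -m creep '[{"dp":[0,0,0],"angular":[0,0,0],"fingers":5},{"dp":[0,0,0],"angular":[0,0,0],"fingers":5},{"dp":[0,0,0],"angular":[0,0,0],"fingers":5}]'
python3 - <<'E'
from h import *
s=r.sense();print(s['eef_pos'],s['tcp_rot']);c=cam('wrist',s)
i=optics.grab_frame('wrist');cv2.imwrite('pics/w2.png',i)
cv2.imwrite('pics/s2.png',optics.grab_frame('side'))
M=R.from_euler('xyz',s['tcp_rot']).as_matrix()
# tool-frame expected: cap axis at tool x=0,y=0
for z in (-32,2,9): print(z,proj(c,s['eef_pos']+M@[0,0,z]))
E
```

```text
clock: 2.7
eef_pos: [529.5, 128.1, 168.0]
tcp_rot: [-3.141, -0.003, 0.087]
contact_force: [0.8, 0.4, -0.9]
opening: 0.173
clock: 2.95
eef_pos: [528.6, 127.9, 164.5]
tcp_rot: [-3.142, -0.0, 0.087]
contact_force: [-1.0, -0.4, -0.7]
opening: 0.173
[528.57184031 127.89474354 164.47069453] [-3.14155931e+00 -1.55548002e-04  8.69040835e-02]
-32 [276.70519556 313.65781927]
2 [276.8169104  272.28385441]
9 [276.8346812  265.70238067]
```

View pics/w2.png

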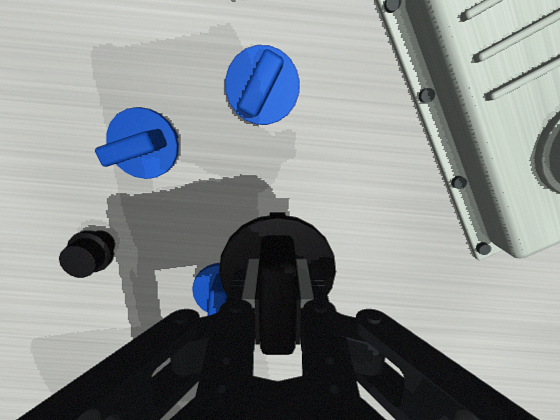

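View pics/s2.png

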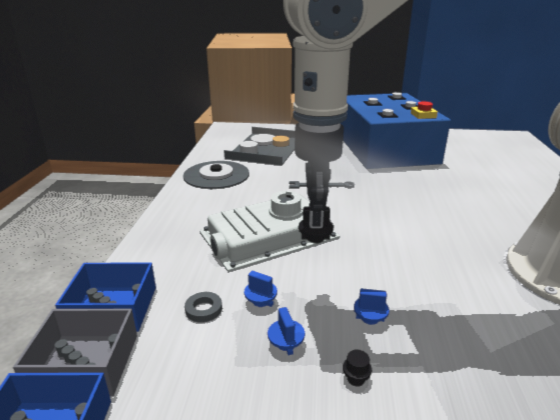

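```bash
python3 -m creep '[{"dp":[3,25,0],"angular":[0,0,-0.12],"fingers":5},{"dp":[6,60,0],"angular":[0,0,-0.24],"fingers":5},{"dp":[9,95,0],"angular":[0,0,-0.36],"fingers":5},{"dp":[12,130,0],"angular":[0,0,-0.48],"fingers":5},{"dp":[14,165,0],"angular":[0,0,-0.6],"fingers":5}]'
python3 - <<'E'
from h import *
s=r.sense();M=R.from_euler('xyz',s['tcp_rot']).as_matrix();print(s['qpos'],M.T@(np.array([585.6,-202,164.5])-s['eef_pos']))
M=R.from_euler('xyz',[np.pi,0,.687]).as_matrix();print(M.T@(np.array([585.6,-202,164.5])-[557,-35,164.5]))
E
```

```text
clock: 3.47
eef_pos: [556.5, -36.4, 162.9]
tcp_rot: [-3.14, 0.002, 0.693]
contact_force: [0.3, -0.2, -0.7]
opening: 0.176
[-6.79485565e-02  3.27492135e-01  1.84053649e+00  4.51571471e-05
  9.76034861e-01  8.10216002e-01] [-83.41295415 146.0245909   -1.74378825]
[-8.38026858e+01  1.47255118e+02  1.80335509e-14]
```

```bash
python3 -m creep '[{"dp":[-17,30,0],"angular":[0,0,-0.12],"fingers":5},{"dp":[-36,63,0],"angular":[0,0,-0.24],"fingers":5},{"dp":[-55,96,0],"angular":[0,0,-0.36],"fingers":5},{"dp":[-72,126,0],"angular":[0,0,-0.48],"fingers":5},{"dp":[-84,147,0],"angular":[0,0,-0.6],"fingers":5}]'
python3 -m creep '[{"dp":[0,0,0],"angular":[0,0,-0.11],"fingers":5},{"dp":[0,0,0],"angular":[0,0,-0.11],"fingers":5},{"dp":[0,0,0],"angular":[0,0,-0.11],"fingers":5},{"dp":[0,0,0],"angular":[0,0,-0.11],"fingers":5}]'
python3 - <<'E'
from h import *
s=r.sense();print(s['eef_pos'],s['tcp_rot']);c=cam('wrist',s)
i=optics.grab_frame('wrist');cv2.imwrite('pics/w3.png',i)
p=proj(c,[601.2,-113.6,90]);print(p)
crop(i,int(p[0]),int(p[1]),50,50,6,'w3z.png')
E
```

```text
clock: 3.88
eef_pos: [584.8, -204.8, 162.7]
tcp_rot: [-3.14, 0.0, 1.291]
contact_force: [-0.1, 0.9, -0.9]
opening: 0.174
clock: 4.22
eef_pos: [584.7, -201.1, 163.3]
tcp_rot: [-3.14, -0.0, 1.393]
contact_force: [0.9, 1.0, -1.3]
opening: 0.174
[ 584.72937689 -201.05007726  163.30840416] [-3.13965925e+00 -4.99703730e-04  1.39299308e+00]
[278.60657235  93.57707031]
```

View pics/w3.png

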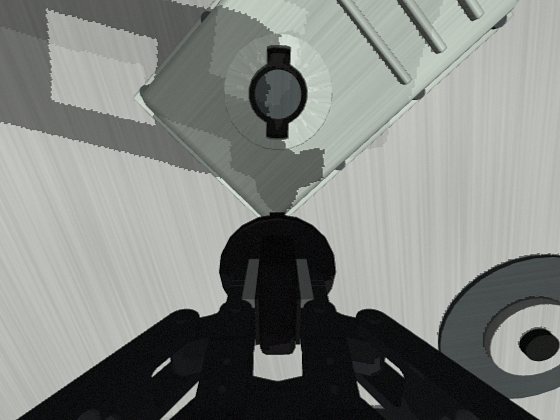

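View pics/w3z.png

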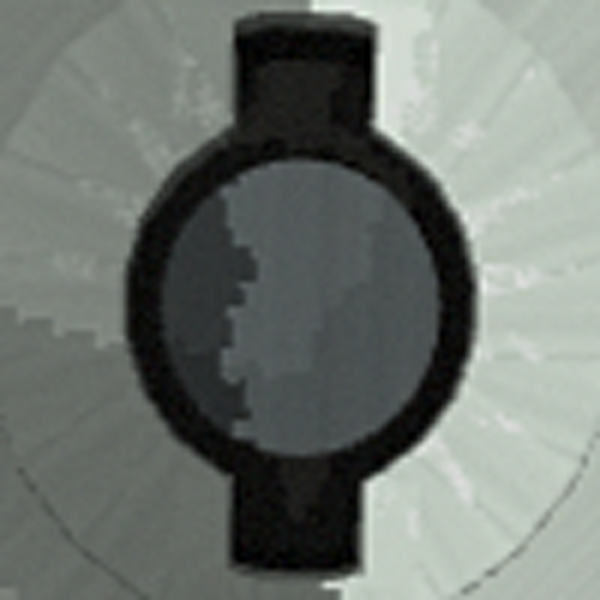

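```bash
python3 - <<'E'
from h import *
s=r.sense();c=cam('wrist',s);o=np.array([228,43])
f=lambda u,v:onz(c,o+np.array([u,v])/6,90)
a,b=f(305,14),f(297,574);d=a-b;print('slot',(a+b)/2,np.hypot(d[0],d[1]),np.degrees(np.arctan2(d[1],d[0])))
print('hole lr',(f(127,300)+f(476,300))/2,'width',np.linalg.norm(f(127,300)-f(476,300)))
i=cv2.imread('pics/w3.png');j=np.clip(i.astype(float)*5,0,255).astype(np.uint8);crop(j,278,255,66,60,6,'w3c.png')
M=R.from_euler('xyz',s['tcp_rot']).as_matrix();q=lambda p:proj(c,s['eef_pos']+M@p)
print([q([x,y,z]).round(1) for x,y,z in [(0,-31,3.5),(0,31,3.5),(31,0,3.5),(25,-4.5,22),(25,4.5,22),(23,0,-30.5),(-23,0,-30.5)]])
E
```

```text
slot [ 600.99245413 -113.72618313   90.        ] 56.35528005683193 79.04555662602036
hole lr [ 601.17857917 -113.08475522   90.        ] width 37.47191644653194
[array([218.3, 270.5]), array([336.3, 270.5]), array([277.3, 215. ]), array([269.1, 213.9]), array([285.4, 213.9]), array([277.3, 262.5]), array([277.3, 354.4])]
```

View pics/w3c.png

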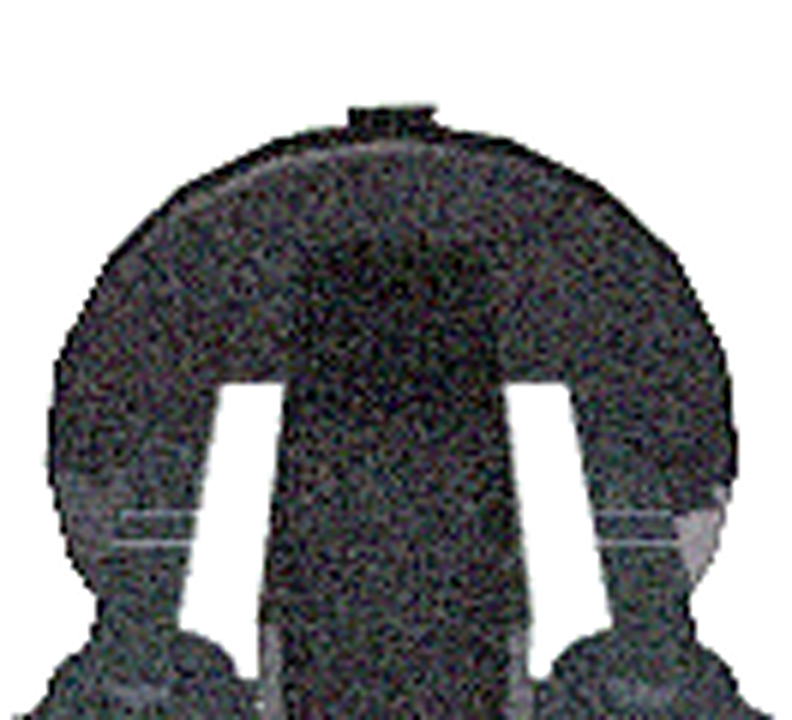

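```bash
python3 -m creep '[{"dp":[25,0,0],"angular":[0,0,0],"fingers":5},{"dp":[55,0,0],"angular":[0,0,0],"fingers":5},{"dp":[80,0.5,0],"angular":[0,0,0],"fingers":5},{"dp":[89,0.6,0],"angular":[0,0,0],"fingers":5},{"dp":[89,0.6,0],"angular":[0,0,0],"fingers":5}]'
python3 -m creep '[{"dp":[0,0,15],"angular":[0,0,0],"fingers":5},{"dp":[0,0,27],"angular":[0,0,0],"fingers":5},{"dp":[0,0,27],"angular":[0,0,0],"fingers":5},{"dp":[0,0,27],"angular":[0,0,0],"fingers":5},{"dp":[0,0,27],"angular":[0,0,0],"fingers":5}]'
python3 - <<'E'
from h import *
s=r.sense();print(s['eef_pos'],s['tcp_rot']);c=cam('wrist',s)
M=R.from_euler('xyz',s['tcp_rot']).as_matrix();print(M.T@(np.array([601.1,-113.4,s['eef_pos'][2]])-s['eef_pos']))
i=optics.grab_frame('wrist');cv2.imwrite('pics/w4.png',i)
cv2.imwrite('pics/s4.png',optics.grab_frame('side'))
i=optics.grab_frame('scene');crop(i,263,220,60,50,6,'c4.png')
E
```

```text
clock: 4.68
eef_pos: [601.6, -111.7, 164.3]
tcp_rot: [-3.141, -0.0, 1.398]
contact_force: [0.7, -0.5, -0.9]
opening: 0.176
clock: 5.1
eef_pos: [601.4, -115.0, 137.4]
tcp_rot: [-3.141, 0.0, 1.395]
contact_force: [0.1, -0.2, -0.1]
opening: 0.179
[ 601.36052709 -114.98171891  137.3701959 ] [-3.14134907e+00  1.14793692e-04  1.39523799e+00]
[ 1.51190346e+00 -5.32782330e-01 -4.37811592e-05]
```

View pics/w4.png

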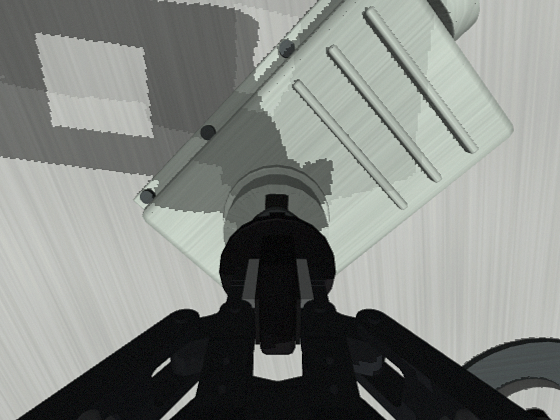

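View pics/c4.png

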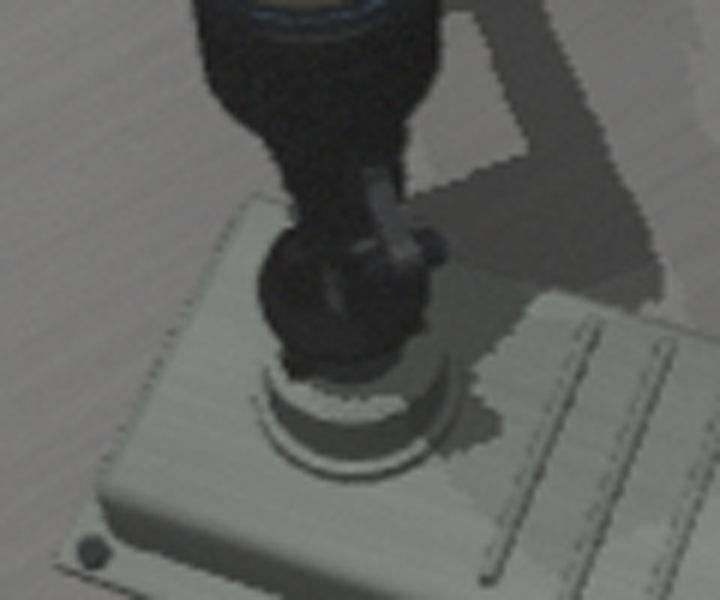

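```bash
python3 -m creep '[{"dp":[1.5,-0.5,4],"angular":[0,0,0],"fingers":5},{"dp":[1.5,-0.5,9],"angular":[0,0,0],"fingers":5},{"dp":[1.5,-0.5,13],"angular":[0,0,0],"fingers":5},{"dp":[1.5,-0.5,13],"angular":[0,0,0],"fingers":5},{"dp":[1.5,-0.5,13],"angular":[0,0,0],"fingers":5}]'
python3 -c "
from h import *
s=r.sense();print(s['eef_pos'],s['contact_force'],s['wrist_torque'])"
python3 -m creep '[{"dp":[0,0,2],"angular":[0,0,0],"fingers":5},{"dp":[0,0,4],"angular":[0,0,0],"fingers":5},{"dp":[0,0,5],"angular":[0,0,0],"fingers":5},{"dp":[0,0,5],"angular":[0,0,0],"fingers":5}]'
python3 -c "
from h import *
s=r.sense();print(s['eef_pos'],s['contact_force'],s['wrist_torque'])"
```

```text
clock: 5.67
eef_pos: [600.9, -112.7, 123.8]
tcp_rot: [-3.141, -0.0, 1.396]
contact_force: [0.2, 0.5, -1.0]
opening: 0.182
[ 600.88244455 -112.71997877  123.76746434] [ 0.17350997  0.48660177 -1.0141824 ] [-0.04990645 -0.0183739  -0.0015239 ]
clock: 6.0
eef_pos: [601.0, -112.8, 119.0]
tcp_rot: [-3.141, -0.0, 1.396]
contact_force: [0.4, -0.2, -1.4]
opening: 0.175
[ 601.04263237 -112.78131192  118.98558404] [ 0.36149823 -0.18552697 -1.37698923] [-0.00838314 -0.01207997 -0.04783774]
```

```bash
python3 -m creep '[{"dp":[0,0,1],"angular":[0,0,0],"fingers":5},{"dp":[0,0,2],"angular":[0,0,0],"fingers":5},{"dp":[0,0,3],"angular":[0,0,0],"fingers":5},{"dp":[0,0,4],"angular":[0,0,0],"fingers":5},{"dp":[0,0,4],"angular":[0,0,0],"fingers":5}]'
python3 -c "
from h import *
s=r.sense();print(s['eef_pos'],s['contact_force'],s['wrist_torque'])"
python3 -m creep '[{"dp":[0,0,1],"angular":[0,0,0],"fingers":5},{"dp":[0,0,2],"angular":[0,0,0],"fingers":5},{"dp":[0,0,3],"angular":[0,0,0],"fingers":5},{"dp":[0,0,3],"angular":[0,0,0],"fingers":5}]'
python3 -c "
from h import *
s=r.sense();print(s['eef_pos'],s['contact_force'],s['wrist_torque'])"
```

```text
clock: 6.42
eef_pos: [601.1, -112.8, 115.1]
tcp_rot: [-3.141, 0.0, 1.396]
contact_force: [-0.5, -0.3, -1.2]
opening: 0.176
[ 601.09094615 -112.80600352  115.06680036] [-0.49264569 -0.25768567 -1.19160798] [-0.02589331 -0.06323593  0.01846451]
clock: 6.75
eef_pos: [601.3, -112.8, 112.4]
tcp_rot: [3.141, 0.0, 1.396]
contact_force: [-0.9, 0.4, 3.4]
opening: 0.171
[ 601.31288685 -112.84726122  112.43191183] [-0.8575966   0.43344634  3.41264311] [ 0.06268506  0.16350638 -0.03380579]
```

```bash
python3 -m creep '[{"dp":[0,0,1],"angular":[0,0,0],"fingers":5},{"dp":[0,0,2.5],"angular":[0,0,0],"fingers":5},{"dp":[0,0,4],"angular":[0,0,0],"fingers":5},{"dp":[0,0,5],"angular":[0,0,0],"fingers":5},{"dp":[0,0,5],"angular":[0,0,0],"fingers":5}]' 90
python3 -c "
from h import *
s=r.sense();print(s['eef_pos'],s['contact_force'],s['wrist_torque'])"
python3 -m creep '[{"dp":[0,0,1],"angular":[0,0,0],"fingers":5},{"dp":[0,0,2],"angular":[0,0,0],"fingers":5},{"dp":[0,0,3],"angular":[0,0,0],"fingers":5},{"dp":[0,0,3],"angular":[0,0,0],"fingers":5},{"dp":[0,0,3],"angular":[0,0,0],"fingers":5}]'
python3 -c "
from h import *
s=r.sense();print(s['eef_pos'],s['contact_force'],s['wrist_torque'])"
```

```text
clock: 7.17
eef_pos: [601.3, -112.9, 107.2]
tcp_rot: [3.141, 0.0, 1.396]
contact_force: [-1.4, -0.2, 5.5]
opening: 0.171
[ 601.29570304 -112.85461336  107.22612825] [-1.43722458 -0.22430198  5.52258251] [-0.03128476  0.24301343  0.00881971]
clock: 7.58
eef_pos: [601.3, -112.9, 104.5]
tcp_rot: [3.141, 0.0, 1.396]
contact_force: [-1.8, 0.3, 6.2]
opening: 0.172
[ 601.32623828 -112.85756815  104.48167851] [-1.77105829  0.34369033  6.21631196] [ 0.02530719  0.3269724  -0.01109545]
```

```bash
python3 -m creep '[{"dp":[0,0,1],"angular":[0,0,0],"fingers":5},{"dp":[0,0,2],"angular":[0,0,0],"fingers":5},{"dp":[0,0,2.5],"angular":[0,0,0],"fingers":5},{"dp":[0,0,2.5],"angular":[0,0,0],"fingers":5},{"dp":[0,0,2.5],"angular":[0,0,0],"fingers":5}]'
python3 -c "
from h import *
s=r.sense();print(s['eef_pos'],s['contact_force'],s['wrist_torque'])"
python3 -m creep '[{"dp":[0,0,0.7],"angular":[0,0,0],"fingers":5},{"dp":[0,0,1.4],"angular":[0,0,0],"fingers":5},{"dp":[0,0,2],"angular":[0,0,0],"fingers":5},{"dp":[0,0,2],"angular":[0,0,0],"fingers":5}]'
python3 - <<'E'
from h import *
s=r.sense();print(s['eef_pos'],s['contact_force'],s['wrist_torque'])
i=optics.grab_frame('scene');crop(i,263,220,60,50,6,'c5.png')
i=optics.grab_frame('side');crop(i,287,200,60,50,6,'s5.png')
E
```

```text
clock: 8.0
eef_pos: [601.3, -112.8, 102.1]
tcp_rot: [3.141, 0.0, 1.396]
contact_force: [-2.5, 1.1, 8.0]
opening: 0.17
[ 601.32490709 -112.83446508  102.11394917] [-2.49748638  1.07909412  7.98375296] [0.05266087 0.44465542 0.01148922]
clock: 8.33
eef_pos: [601.4, -112.9, 100.2]
tcp_rot: [3.141, 0.0, 1.396]
contact_force: [-2.6, -0.4, 8.7]
opening: 0.174
[ 601.35520213 -112.85466149  100.15806223] [-2.64834064 -0.39416407  8.72621497] [ 0.06423027  0.42868593 -0.02072915]
```

View pics/s5.png

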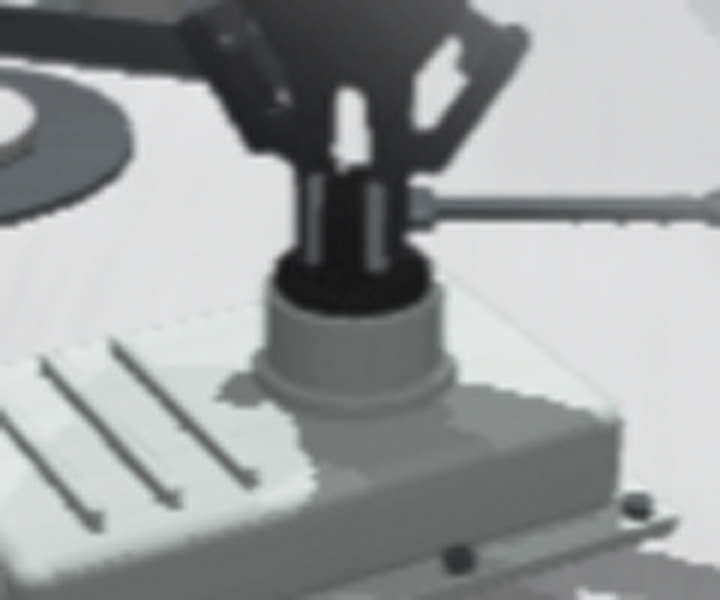

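View pics/c5.png

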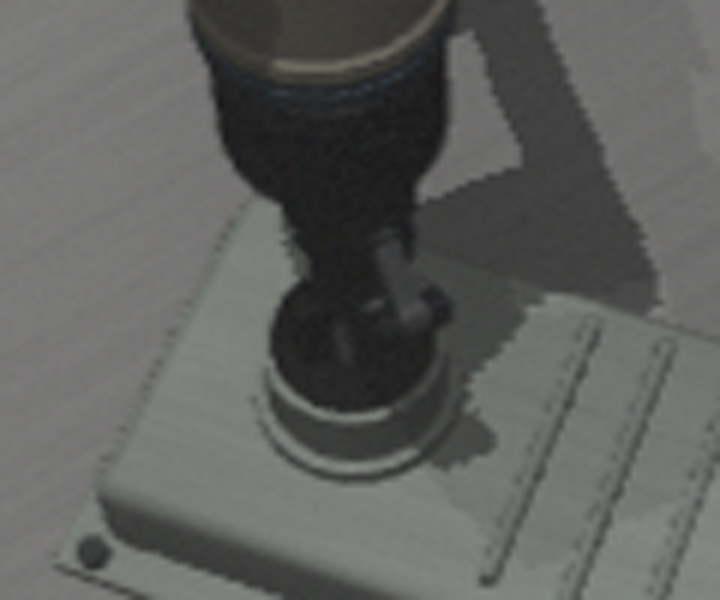

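```bash
python3 -m creep '[{"dp":[0,-0.5,0.5],"angular":[0,0,0],"fingers":5},{"dp":[0,-0.5,1],"angular":[0,0,0],"fingers":5},{"dp":[0,-0.5,1],"angular":[0,0,0],"fingers":5},{"dp":[0,-0.5,1],"angular":[0,0,0],"fingers":5}]'
python3 -m creep '[{"dp":[0,0,0.5],"angular":[0,0,0],"fingers":5},{"dp":[0,0,1],"angular":[0,0,0],"fingers":5},{"dp":[0,0,1],"angular":[0,0,0],"fingers":5},{"dp":[0,0,1],"angular":[0,0,0],"fingers":5}]'
python3 -c "
from h import *
s=r.sense();print(s['eef_pos'],s['contact_force'],s['wrist_torque'])"
```

```text
clock: 8.77
eef_pos: [601.3, -112.9, 100.0]
tcp_rot: [3.14, 0.0, 1.396]
contact_force: [-4.9, 0.6, 15.1]
opening: 0.172
clock: 9.1
eef_pos: [601.2, -112.9, 99.9]
tcp_rot: [3.14, 0.0, 1.396]
contact_force: [-7.9, 1.1, 23.1]
opening: 0.175
[ 601.23987304 -112.9032983    99.92553457] [-7.9358688   1.08821783 23.06216966] [0.2537605  1.12908572 0.01437041]
```

```bash
python3 -m creep '[{"dp":[0,0,-1],"angular":[0,0,0.03],"fingers":5},{"dp":[0,0,-1],"angular":[0,0,0.1],"fingers":5},{"dp":[0,0,-1],"angular":[0,0,0.18],"fingers":5},{"dp":[0,0,-1],"angular":[0,0,0.25],"fingers":5},{"dp":[0,0,-1],"angular":[0,0,0.25],"fingers":5}]'
python3 - <<'E'
from h import *
s=r.sense();print(s['eef_pos'],s['contact_force'],s['wrist_torque'],s['qpos'])
i=optics.grab_frame('wrist');crop(i,278,280,90,75,4,'w6.png')
E
```

```text
clock: 9.52
eef_pos: [602.0, -112.8, 100.0]
tcp_rot: [3.139, -0.001, 1.142]
contact_force: [-0.8, 0.8, 11.3]
opening: 0.173
[ 601.97090988 -112.81719708   99.98099899] [-0.84533373  0.78037445 11.27677777] [ 0.14551176  0.1354152  -0.11543991] [-1.87828926e-01  4.80648300e-01  1.76656264e+00  2.65989006e-04
  8.91636017e-01  2.41164328e-01]
```

View pics/w6.png

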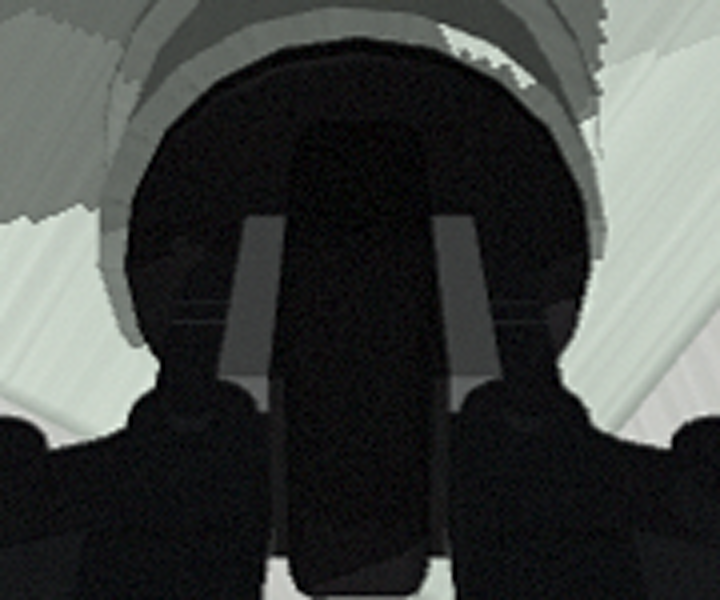

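```bash
python3 -m creep '[{"dp":[0,-0.3,0],"angular":[0,0,0.1],"fingers":5},{"dp":[0,-0.6,0],"angular":[0,0,0.2],"fingers":5},{"dp":[0,-0.6,0],"angular":[0,0,0.3],"fingers":5},{"dp":[0,-0.6,0],"angular":[0,0,0.4],"fingers":5},{"dp":[0,-0.6,0],"angular":[0,0,0.5],"fingers":5}]'
python3 -c "
from h import *
s=r.sense();print(s['eef_pos'],s['contact_force'],s['wrist_torque'])"
python3 -m creep '[{"dp":[0,0,0],"angular":[0,0,0.1],"fingers":5},{"dp":[0,0,0],"angular":[0,0,0.2],"fingers":5},{"dp":[0,0,0],"angular":[0,0,0.3],"fingers":5},{"dp":[0,0,0],"angular":[0,0,0.4],"fingers":5},{"dp":[0,0,0],"angular":[0,0,0.5],"fingers":5}]'
python3 -c "
from h import *
s=r.sense();print(s['eef_pos'],s['contact_force'],s['wrist_torque'])"
```

```text
clock: 9.98
eef_pos: [601.8, -112.7, 100.0]
tcp_rot: [3.139, -0.002, 0.641]
contact_force: [-0.6, -0.1, 11.1]
opening: 0.172
[ 601.80139675 -112.66181674   99.98256761] [-0.55016557 -0.06081966 11.14258314] [ 0.04044426 -0.04363275  0.04537984]
clock: 10.4
eef_pos: [601.9, -112.8, 100.0]
tcp_rot: [3.14, -0.004, 0.141]
contact_force: [0.1, -1.3, 9.6]
opening: 0.173
[ 601.90149505 -112.84772673   99.99776052] [ 0.12532286 -1.33611385  9.64081244] [-0.11835279 -0.07939638  0.06217919]
```

```bash
python3 -m creep '[{"dp":[0,0,0],"angular":[0,0,0.08],"fingers":5},{"dp":[0,0,0],"angular":[0,0,0.16],"fingers":5},{"dp":[0,0,0],"angular":[0,0,0.24],"fingers":5},{"dp":[0,0,0],"angular":[0,0,0.32],"fingers":5},{"dp":[0,0,0],"angular":[0,0,0.32],"fingers":5}]'
python3 -m creep '[{"dp":[0,0,0.5],"angular":[0,0,0.02],"fingers":5},{"dp":[0,0,1],"angular":[0,0,0.03],"fingers":5},{"dp":[0,0,1],"angular":[0,0,0.03],"fingers":5},{"dp":[0,0,1],"angular":[0,0,0.03],"fingers":5}]'
python3 - <<'E'
from h import *
s=r.sense();print(s['eef_pos'],s['tcp_rot'],s['contact_force'],s['wrist_torque'])
cv2.imwrite('pics/w7.png',optics.grab_frame('wrist'))
i=optics.grab_frame('side');crop(i,287,200,60,50,6,'s7.png')
E
```

```text
clock: 10.82
eef_pos: [601.9, -112.9, 100.0]
tcp_rot: [3.141, -0.004, -0.179]
contact_force: [0.9, 0.1, 9.3]
opening: 0.168
clock: 11.15
eef_pos: [602.1, -112.9, 100.0]
tcp_rot: [3.141, -0.004, -0.204]
contact_force: [-2.2, 0.7, 18.4]
opening: 0.167
[ 602.11588986 -112.92850324   99.95761752] [ 3.14144519 -0.00431273 -0.20376948] [-2.21123395  0.69717302 18.41457562] [-0.17747841  0.42060032  0.02276079]
```

View pics/w7.png

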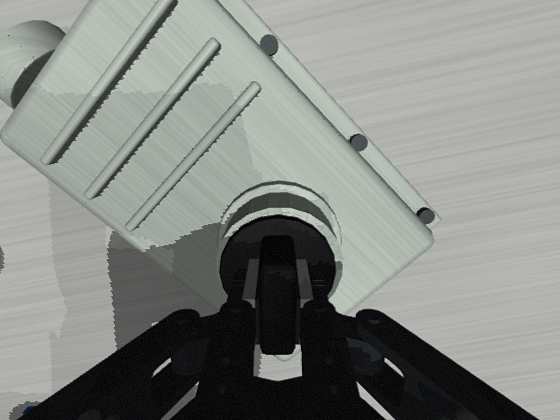

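View pics/s7.png

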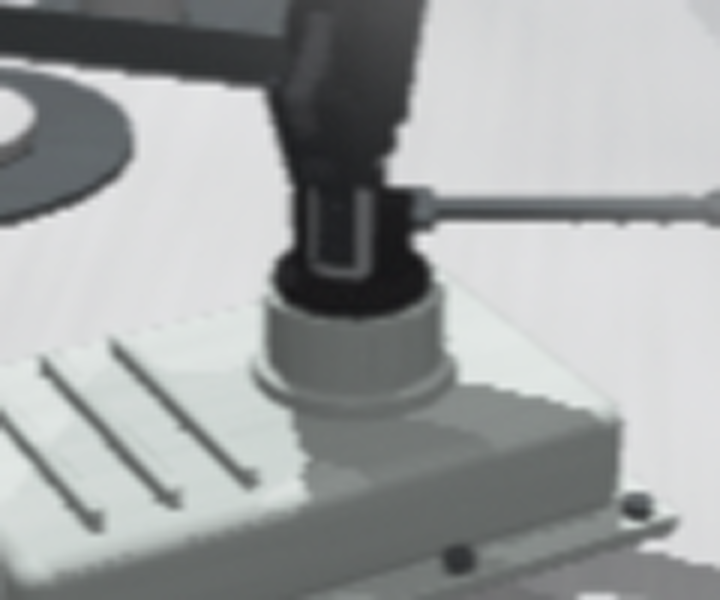

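```bash
python3 -m creep '[{"dp":[0,0,0],"angular":[0,0,0.03],"fingers":5},{"dp":[0,0,0],"angular":[0,0,0.06],"fingers":5},{"dp":[0,0,0],"angular":[0,0,0.06],"fingers":5},{"dp":[0,0,0],"angular":[0,0,0.06],"fingers":5},{"dp":[0,0,0],"angular":[0,0,0.06],"fingers":5}]'
python3 -c "
from h import *
s=r.sense();print(s['eef_pos'],s['tcp_rot'],s['contact_force'],s['wrist_torque'])"
```

```text
clock: 11.67
eef_pos: [602.2, -113.3, 99.9]
tcp_rot: [3.141, -0.005, -0.263]
contact_force: [-0.7, -1.9, 18.6]
opening: 0.171
[ 602.20302668 -113.29188256   99.94507866] [ 3.1412314  -0.00464555 -0.26347778] [-0.72498227 -1.90164847 18.56057446] [-0.45005943  0.41693566  0.09071622]
```

```bash
python3 -c "
from h import *
r.sign_off();s=r.sense();print(s['clock'],s['eef_pos'],s['tcp_rot'],s['contact_force'],s['opening'])"
```

```text
the job is handed in; nothing more can be done
the job is handed in; nothing more can be done
```

The cap is in the neck, turned to about its stop, pressed down and still held; I handed the job in at about 11.7 s. No verdict came back.

I gripped the black cap by its bar and lined its lugs up with the slots. I then pushed it down against the spring until the flange seated, and turned it clockwise.

**Last checks before handing in:**
- **Turn:** the tool's yaw was about 94.7° clockwise of the slot axis measured in the images. At the last step the yaw torque and side force rose slightly, which fits the lugs just touching the stop. The torque was too small to be sure of it.
- **Seating:** the downward push was about 19 N, against about 10 N from the spring alone. The height stopped falling at about 100 mm, where about 100.5 mm was expected for a fully home cap. The side picture, taken just before the last 3.5° of turn, shows the flange on the rim.
- **Centring and tilt:** the tool was about 1.1 mm from the measured neck centre and tilted less than 0.01 rad.
- **Grip:** the jaws stood at about 15 mm on the 16 mm bar, and the grip force was set to 90 N.

**Disagreements:**
- **Side force:** while I pushed down, a side force of up to 8 N in −x built up. It vanished when the cap turned, so I think it was the cap sticking off-centre in the neck by under 1 mm.
- **Neck position:** my first rough fixes of the neck from the scene and side cameras differed from the wrist camera's by 5 to 12 mm. I relied on the wrist camera, whose measured sizes matched those given.
- **Bystanders:** I did not measure the plug, bearing ring and wrench again at the end. The arm did not go near them.

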